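Stand the work lamp on its prop leg

TASK

The work lamp lies face down, leaning on the low blue carton on the parts counter. Swing the spring-loaded prop leg out from its back, past centre, until it locks fully open; then raise the lamp by its handle and gently let it down so that it stands free on the counter on its bottom edge and the leg, touching the carton no more. Do not drop the lamp or let it fall over, and leave the pump, the spray can and the small carton where they are.

Things in the scene. Friction and masses are not known exactly. Their poses are not given: they have to be found in the camera images.
- lamp: Flat grey work lamp, 240 x 180 x 30 mm, loose, 0.9 kg. Origin: middle of its back's bottom edge; z up the panel to the handle, x straight out of the back; the panel fills x -30 to 0, z 0 to 240 mm (white lens on -x). At first it lies face down, z rising 38 deg above level, face on the carton's edge 160 mm up. Standing on the locked leg, z leans 28 deg from vertical towards its back.
- handle (a point): Middle of the lamp's handle, a round black bar 14 mm in diameter along the lamp's y, 40 mm beyond the panel's top edge: lamp x -15, z 280 mm. Its two posts stand 62 mm either side of this point; fingers fit between bar and panel, and the lamp can turn about the bar in the grip.
- leg (a joint): Prop leg's angle to the lamp's back: 0 folded flat, 0.873 rad fully open at its stop. An over-centre spring pushes it shut below 0.45 rad and open above, 0.5 N m per rad away from 0.45 (about 2.5 N at the rung to start it). It turns about the lamp's y through leg_pivot; opening carries rung and foot out from the back (lamp +x).
- leg_pivot (a point): Leg hinge axis on the lamp, at lamp x 18, z 200 mm.
- rung (a point): Middle of the leg's steel cross rung, 14 mm in diameter, along the lamp's y, 100 mm from leg_pivot; the leg is a frame of two 8 mm bars 43 mm either side of it. Folded, the rung's centre is 18 mm off the lamp's back at lamp z 100 mm, with only the flat back beneath it.
- foot (a point): Middle of the rubber foot bar at the leg's end, 16 mm in diameter, 110 mm long along the lamp's y, 173 mm from leg_pivot.
- carton: Low blue and white carton, fixed, 100 (x) x 260 (y) x 98.5 mm high; origin under its middle. The lamp lies across its +x top edge, with its handle towards the carton's -x.
- pump: Bystander: white fuel pump module standing upright, loose, 110 mm across, 232 mm tall; origin under its middle.
- spray: Bystander: spray can, loose, 60 mm across, 170 mm tall; origin under its middle.
- small_carton: Bystander: plain cardboard box, loose, 90 x 70 x 60 mm high; origin under its middle.

How it is judged:
By the outcome, as a careful person would: the job done as asked, in the order asked, and still so for the second after the job is handed in, with the robot touching nothing.
It also fails if it takes over 70 s, if anything falls off the work surface, if the arm or the gripper's body presses on something with over 40 N, if the wrist force passes 120 N, or if a joint passes its speed limit or range.

ROBOT

A 6-joint arm with a two-finger parallel gripper is mounted at the origin on the work surface. World frame = base frame: x ahead of the robot, y to its left, z up, the work surface at z = 0. Lengths are in m, angles in rad, forces in N, time in s.
With the tool pointing down it reaches from about 0.4 to 0.825 m from the base axis. Payload 7 kg.
Tool frame: the origin (TCP) lies midway between the tips of the shut fingers; the grasp point (between the pads) lies 19 mm behind it; z points along the fingers, y is the line along which they close (so a half turn about z gives the same grasp; the last joint's range is limited). The gripper opens to 88 mm and grips with 3 to 60 N. Pads are 19 mm wide; open, the fingers measure 130 mm over their backs; the gripper's body (78 mm by 193 mm) begins 47 mm behind the grasp point.
Start: joints at [-0.907, 0.359, 0.012, 0, -1.224, -0.288], TCP at [0.248, -0.628, 0.196] pointing down, gripper open.
Joint ranges: [-3.07, 3.07], [-1.43, 2.12], [-1.02, 1.25], [-3.03, 1.67], [-3.05, -0], [-3.03, 3.03]. Speed limits (rad/s): [2.39, 2.39, 3.01, 3.14, 3.14, 3.14].

INTERFACE

Orientations are given as [roll, pitch, yaw] about the fixed x, y, z axes, in that order (R = Rz(yaw) Ry(pitch) Rx(roll)).
In Python, from station import telemetry, eyes, ticket, recognise, trace gives the robot as it stands. The module is installed in compiled form; this text tells all that it offers.
- The arm moves only by the tool servo_tool, never from a script. Its argument "series" is a list that holds one entry, the list of rows, each a list of 4 numbers: the shift along the tool's x, y, z in mm, then the turn about the tool's z in rad. In form: [[[x, y, z, roll], ...]]. A call has exactly 10 rows; each row shifts and turns the commanded pose from where the row before left it, along the tool's axes as they then stand; what a row does not reach is not made up. A row lasts 1/12 s, in which the tool goes at most 41.7 mm and 7.16 degrees, less where a joint would pass 70% of its speed; a pose out of reach is approached as far as the arm can. A call is refused whole if a number of a shift passes 41.7 or a number of a turn 0.125, either way. A call with a gripper value outside its range is refused whole. "claw" is the gripper's target within -1 to 1 (shut at 1, half-way at 0, fully open at -1), set as the call begins (left out, the last holds). The fingers move at their own pace and stop on an object; "grip_force" is the grip in N (left out, the last holds). Time passes only in rows, so rows that do not move let the fingers close, or fill a call up. It gives the time, the measured TCP pose, the force, the opening and the grip force at its end, in the units of the state.
- telemetry.get_state(): the state, without advancing time (a new reading comes with each control period).
- eyes.grab_frame(name): name is "scene" or "top" or "wrist"; returns the picture (384x512x3 uint8, red, green, blue); there is no depth.
- eyes.calibration(name): a dict with "mtx" (3x3 intrinsics, pixels), "rvec" (rotation vector, rad) and "tvec" (3), from world to camera coordinates, as OpenCV has them. Camera axes: x right, y down, z forward; pixel columns grow to the right and rows downward; lengths in m; the calibration is good to about 2 mm. The wrist camera is an equidistant fisheye: a pixel r from the principal point sees the ray r / f radians off the axis. A picture is of the moment at which its call begins: read the wrist's pose just before it. calibration takes no time and is no camera call; for the wrist camera it gives the pose at the moment of the call.
- ticket.job_done(): hands the job in; it is judged then, once.
Trained networks look in the newest picture that a camera, given by its name, has taken for a name from the list of things; names that differ only in an ending like _2 or _b are one class to them, and where a whole thing is asked for, a point or a joint stands for the part that bears it (a point fixed in the world has none). Each returns a list of dicts, best first, with "conf" (0 to 1); they miss things now and then, are a little off and sometimes report something else, mostly with a low value. They report only what shows in the picture. A call takes as long as a camera call.
- recognise(camera, name): "position" ([x, y, z] in m, in world coordinates, good to about 4 mm: the middle of the surface that is visible of it).
- trace(camera, name): "mask" (384x512 bool, what is visible of it).
The state is a dict: "t": time; "q": joint angles; "qd": joint speeds; "joint_efforts": joint torques, N m; "eef_pos": TCP position; "ee_rot": TCP orientation; "force": force on the tool from outside, world axes, zero at the start; "moment": the same for the moment, N m; "width": finger opening in m; "gripper_force": force on a finger pad.
Only numpy, scipy, OpenCV 4.12 (cv2) and the standard library are available. Lean on these libraries where they do the work, as an engineer would, in place of code of your own. Each camera call takes 0.05 s, during which the arm holds its last target. There are 200 camera calls.

## Working session

There is one attempt and no reset: what is moved stays moved. The work goes in short steps, Python scripts to look and compute and a tool call to move; the robot and the scene stay as the last step left them, time stands still between calls to the robot, and variables do not carry over. Pictures are saved under pics/ and viewed, at most 10 in all, crops included, and the job is handed in when it is done.

Besides the shell and the picture viewer there is one more tool, called after "Request:" as name([rows], argument=value, ...), one row to a line, values as JSON. servo_tool: Moves the arm, as the interface text tells. Its arguments: {"type":"object","properties":{"series":{"type":"array"},"claw":{"type":"number"},"grip_force":{"type":"number"}},"required":["series"]}

```bash
mkdir -p pics
python3 - <<'E'
from station import telemetry, eyes, ticket, recognise, trace
import cv2, numpy as np
s=telemetry.get_state(); print(s)
ims=[]
for c in ("scene","top"):
    im=eyes.grab_frame(c); ims.append(im)
    for n in ("lamp","handle","rung","foot","leg_pivot","carton","pump","spray","small_carton"):
        r=recognise(c,n)
        print(c,n,[(np.round(a["position"],3).tolist(),round(a["conf"],2)) for a in r[:2]])
cv2.imwrite("pics/a.png",cv2.cvtColor(cv2.resize(np.vstack(ims),None,fx=.78,fy=.78),cv2.COLOR_RGB2BGR))
E
```

```text
{'t': 0.0, 'q': array([-9.06918274e-01,  3.59373649e-01,  1.10675748e-02, -3.50184240e-04,
       -1.22412469e+00, -2.88077070e-01]), 'qd': array([ 0.00076509,  0.00059063,  0.00150014, -0.00148149,  0.00077484,
       -0.00065311]), 'joint_efforts': array([-1.57075365e-04, -5.82728863e+01,  2.93060786e+01,  6.99712381e+00,
        7.12120032e-03, -1.60877821e-04]), 'eef_pos': array([ 0.24749103, -0.62740469,  0.19553509]), 'ee_rot': array([ 3.13993203e+00, -1.48772047e-04, -2.76591080e+00]), 'force': array([-0.20207994, -0.72944298, -0.99537133]), 'moment': array([-0.02110673,  0.03268681, -0.04322681]), 'gripper_force': 0.0, 'width': 0.08775283463909764}
scene lamp [([0.586, 0.027, 0.111], 0.66), ([0.559, -0.014, 0.108], 0.29)]
scene handle [([0.583, 0.029, 0.109], 0.61)]
scene rung [([0.557, -0.014, 0.104], 0.64)]
scene foot [([0.558, -0.016, 0.103], 0.94)]
scene leg_pivot [([0.582, 0.022, 0.104], 0.9)]
scene carton [([0.676, 0.105, 0.089], 0.55), ([0.584, 0.024, 0.108], 0.16)]
scene pump [([0.638, 0.364, 0.11], 0.7)]
scene spray [([0.786, -0.11, 0.125], 0.59)]
scene small_carton [([0.448, 0.289, 0.061], 0.69), ([0.785, -0.11, 0.124], 0.53)]
top lamp [([0.552, 0.039, 0.12], 0.98)]
top handle [([0.551, 0.046, 0.122], 0.56)]
top rung [([0.545, -0.016, 0.107], 0.57)]
top foot [([0.546, -0.011, 0.105], 0.68)]
top leg_pivot [([0.55, 0.036, 0.12], 0.82), ([0.75, -0.094, 0.163], 0.72)]
top carton [([0.489, 0.133, 0.1], 0.57)]
top pump [([0.61, 0.372, 0.213], 0.83)]
top spray []
top small_carton [([0.429, 0.295, 0.061], 0.74)]
```

View pics/a.png

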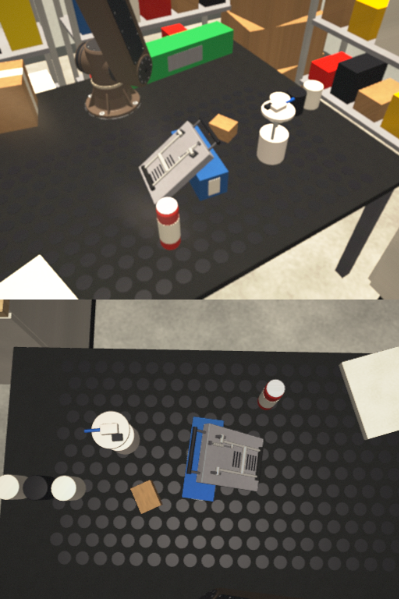

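Run:
```python
from station import eyes
import cv2, numpy as np
a=eyes.grab_frame("top"); b=eyes.grab_frame("scene")
np.save("top.npy",a); np.save("scene.npy",b)
a=cv2.resize(a[140:270,220:350],None,fx=4,fy=4,interpolation=cv2.INTER_CUBIC)[:, :520]
b=cv2.resize(b[140:270,165:300],None,fx=4,fy=4,interpolation=cv2.INTER_CUBIC)
cv2.imwrite("pics/b.png",cv2.cvtColor(a,cv2.COLOR_RGB2BGR));cv2.imwrite("pics/c.png",cv2.cvtColor(b,cv2.COLOR_RGB2BGR))
for c in("top","scene","wrist"):print(c,eyes.calibration(c))
```

```text
top {'mtx': array([[463.19851949,   0.        , 254.90020607],
       [  0.        , 463.19851949, 193.33703309],
       [  0.        ,   0.        ,   1.        ]]), 'rvec': array([ 2.18247789, -2.13827644,  0.11526257]), 'tvec': array([0.11722284, 0.58585242, 1.17916787])}
scene {'mtx': array([[465.41429878,   0.        , 259.24044647],
       [  0.        , 465.41429878, 188.82637904],
       [  0.        ,   0.        ,   1.        ]]), 'rvec': array([ 2.05386578,  1.17810837, -0.52087855]), 'tvec': array([-0.39151925, -0.20126525,  1.59869959])}
wrist {'mtx': array([[297.31863964,   0.        , 256.56800578],
       [  0.        , 297.31863964, 195.24004403],
       [  0.        ,   0.        ,   1.        ]]), 'rvec': array([-1.67893259, -2.469791  , -0.30874345]), 'tvec': array([ 0.67502968, -0.03004568,  0.38957567])}
```

View pics/b.png

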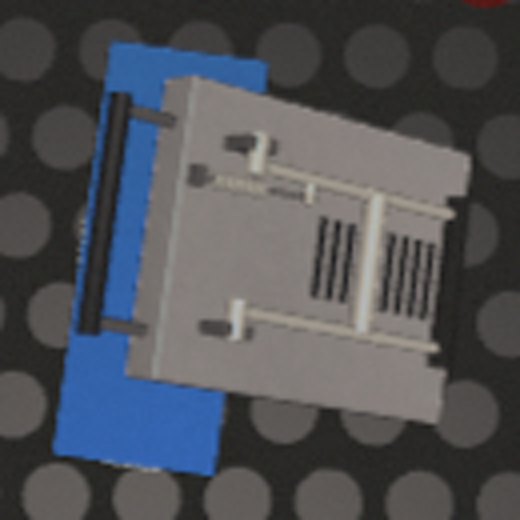

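View pics/c.png

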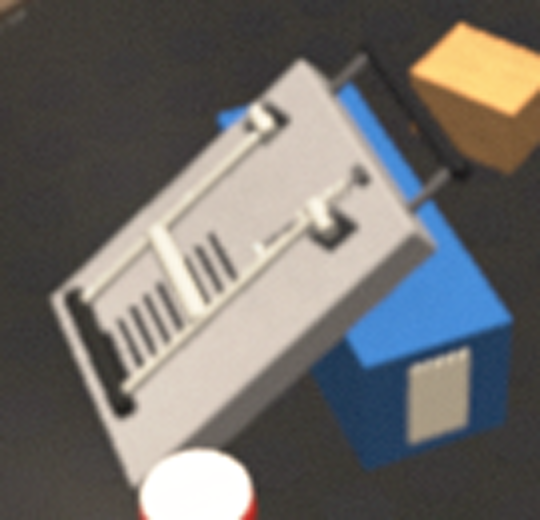

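```bash
cat > h.py <<'E'
import numpy as np, cv2
from scipy.optimize import least_squares
from scipy.spatial.transform import Rotation as R
# lamp pose: heading psi (direction of lamp z horizontally), elevation el of z
def Rl(psi,el):
    h=np.array([np.cos(psi),np.sin(psi),0]);k=np.array([0,0,1.])
    z=h*np.cos(el)+k*np.sin(el); x=-h*np.sin(el)+k*np.cos(el)
    return np.c_[x,np.cross(z,x),z]
def pj(P,cal): return cv2.projectPoints(np.asarray(P,float),cal["rvec"],cal["tvec"],cal["mtx"],None)[0][:,0]
E
python3 - <<'E'
from h import *
from station import eyes
L=np.array([[0,90,240],[0,-90,240],[0,90,0],[0,-90,0],[-15,62,280],[-15,-62,280],[18,40,100],[18,-40,100]])/1e3
A=np.array([[195,77],[152,378],[470,155],[438,422],[120,93],[89,332],[375,192],[362,330]])/4+[220,140]
B=np.array([[433,240],[303,60],[135,487],[52,300],[462,175],[368,52],[195,312],[157,232]])/4+[165,140]
ct,cs=eyes.calibration("top"),eyes.calibration("scene")
w=np.r_[np.ones(4),.5*np.ones(4)][:,None]
f=lambda p:np.r_[((pj(L@Rl(p[3],p[4]).T+p[:3],ct)-A)*w).ravel(),((pj(L@Rl(p[3],p[4]).T+p[:3],cs)-B)*w).ravel()]
s=least_squares(f,[.55,-.1,.024,1.5,.66])
print(s.x,np.degrees(s.x[3:]),np.round(s.fun.reshape(2,8,2),1).tolist())
g=lambda q:f([q[0],q[1],.0236,q[2],np.radians(38)])
s=least_squares(g,[.55,-.1,1.5]);print(s.x,s.cost)
M=Rl(s.x[2],np.radians(38));o=np.r_[s.x[:2],.0236]
print(M)
for n,p in dict(handle=[-15,0,280],pivot=[18,0,200],rung=[18,0,100],foot=[18,0,27]).items(): print(n,o+M@np.array(p)/1e3)
# carton top corners
for u,v,c in((112,42,'t'),(268,62,'t'),(55,453,'t'),(213,473,'t')):
    Rm=cv2.Rodrigues(ct["rvec"])[0];d=Rm.T@np.linalg.inv(ct["mtx"])@[220+u/4,140+v/4,1];C=-Rm.T@ct["tvec"]
    print(C+d*(.0985-C[2])/d[2])
E
```

```text
[ 0.54119013 -0.07947098  0.0181191   1.45774107  0.64937416] [83.52241109 37.20639878] [[[-1.3, -0.9], [-0.7, -0.1], [0.1, -0.8], [0.3, -0.0], [-0.7, 1.8], [-0.5, -1.7], [-0.4, 0.8], [-0.7, -0.5]], [[-3.8, -1.7], [0.2, 0.5], [-0.4, 0.7], [-0.4, -0.1], [-0.3, -0.5], [1.2, 0.5], [1.0, 1.0], [0.5, 0.8]]]
[ 0.54270343 -0.07898521  1.45615647] 26.80445148545128
[[-7.04248465e-02  9.93436046e-01  9.01396930e-02]
 [-6.11620301e-01 -1.14388912e-01  7.82838287e-01]
 [ 7.88010754e-01  6.93889390e-18  6.15661475e-01]]
handle [0.56899892 0.14938381 0.18416505]
pivot [0.55946372 0.06657328 0.16091649]
rung [ 0.55044976 -0.01171055  0.09935034]
foot [ 0.54386956 -0.06885774  0.05440705]
[0.68348071 0.1482096  0.0985    ]
[0.67269884 0.0504952  0.0985    ]
[0.4277694  0.17727251 0.0985    ]
[0.41769163 0.08069443 0.0985    ]
```

Request:
servo_tool([
  [[-22.8,22.8,0,0],[-22.8,22.8,0,0],[-22.8,22.8,0,0],[-22.8,22.8,0,0],[-22.8,22.8,0,0],[-22.8,22.8,0,0],[-22.8,22.8,0,0],[-22.8,22.8,0,0],[-22.8,22.8,0,0],[-22.8,22.8,0,0]],
], claw=0.1, grip_force=10)

```text
t: 1.93
eef_pos: [0.3765, -0.3307, 0.1967]
ee_rot: [-3.141, 0.0, -2.766]
force: [-0.3, -0.8, -0.9]
width: 0.0393
gripper_force: 0.0
```

Request:
servo_tool([
  [[-22.8,22.8,0,0],[-22.8,22.8,0,0],[-22.8,22.8,0,0],[-22.8,22.8,0,0],[-22.8,22.8,0,0],[-22.8,22.8,0,0],[-22.8,22.8,0,0],[-22.8,22.8,0,0],[-22.8,22.8,0,0],[-22.8,22.8,0,0]],
])

```text
t: 2.77
eef_pos: [0.505, -0.0347, 0.1969]
ee_rot: [-3.141, 0.001, -2.766]
force: [0.6, -1.4, 0.1]
width: 0.0394
gripper_force: 0.0
```

Request:
servo_tool([
  [[0,0,0,-0.108],[0,0,0,-0.108],[0,0,0,-0.108],[0,0,0,-0.108],[0,0,0,-0.108],[0,0,0,-0.108],[0,0,0,-0.108],[0,0,0,-0.108],[0,0,0,-0.108],[0,0,0,-0.108]],
])

```text
t: 3.6
eef_pos: [0.5045, -0.0363, 0.1966]
ee_rot: [-3.141, 0.0, -1.68]
force: [-1.2, -0.4, -0.0]
width: 0.0398
gripper_force: 0.0
```

```bash
cat >> h.py <<'E'
def pw(P,cal): # wrist equidistant fisheye
    return cv2.fisheye.projectPoints(np.asarray(P,float)[:,None],cal["rvec"],cal["tvec"],cal["mtx"],np.zeros(4))[0][:,0]
E
cat > w.py <<'E'
from h import *
from station import eyes
import sys
def shot(P,name,s=1.5):
    cal=eyes.calibration("wrist"); im=eyes.grab_frame("wrist")
    np.save("wr.npy",im)
    im=cv2.resize(cv2.cvtColor(im,cv2.COLOR_RGB2BGR),None,fx=s,fy=s)
    q=pw(P,cal)
    for a in q: cv2.circle(im,tuple(int(round(v*s)) for v in a),3,(0,0,255),1)
    cv2.imwrite("pics/"+name,im); return q
E
python3 - <<'E'
from w import *
M=Rl(1.45616,np.radians(38));o=np.r_[.5427,-.0790,.0236]
L=np.array([[0,90,240],[0,-90,240],[0,90,0],[0,-90,0],[-15,62,280],[-15,-62,280],[18,43,100],[18,-43,100],[18,-43,64],[18,-55,27],[18,55,27]])/1e3
print(shot(o+L@M.T,"d.png").round())
E
```

```text
[[127. 347.]
 [304. 356.]
 [152. 146.]
 [295. 145.]
 [156. 384.]
 [274. 391.]
 [174. 216.]
 [256. 217.]
 [257. 185.]
 [268. 156.]
 [171. 156.]]
```

View pics/d.png

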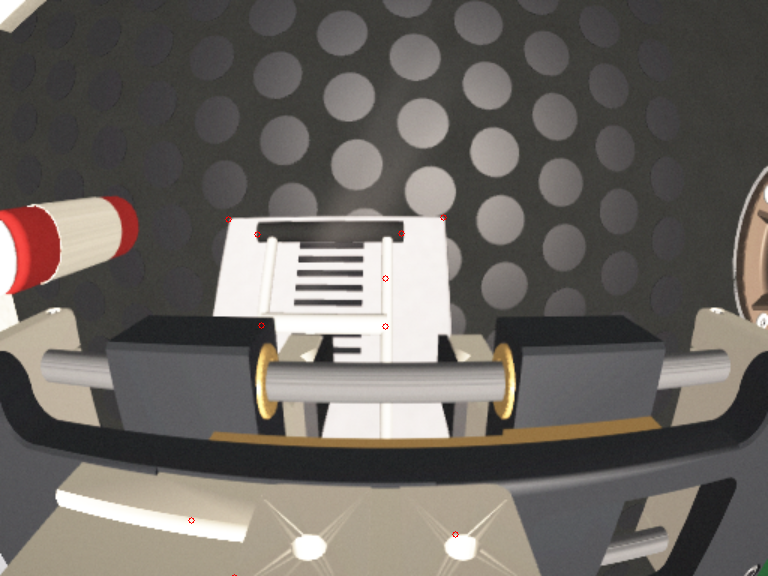

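Request:
servo_tool([
  [[-1.3,0,12.9,0],[0,0,12.9,0],[0,0,12.9,0],[0,0,12.9,0],[0,0,12.9,0],[0,0,12.9,0],[0,0,12.9,0],[0,0,12.9,0],[0,0,12.9,0],[0,0,12.9,0]],
])

```text
t: 4.48
eef_pos: [0.5048, -0.035, 0.0671]
ee_rot: [-3.141, 0.0, -1.689]
force: [0.4, -1.3, 0.8]
width: 0.0398
gripper_force: 0.0
```

Request:
servo_tool([
  [[0,0,0,0],[0,0,0,0],[0,0,0,0],[0,0,0,0],[0,0,0,0],[0,0,0,0],[0,0,0,0],[0,0,0,0],[0,0,0,0],[0,0,0,0]],
], claw=1, grip_force=12)

```text
t: 5.32
eef_pos: [0.5047, -0.035, 0.0675]
ee_rot: [-3.142, 0.0, -1.686]
force: [0.8, -0.4, -0.5]
width: 0.0006
gripper_force: 0.0
```

Run:
```python
from w import *
M=Rl(1.45616,np.radians(38));o=np.r_[.5427,-.0790,.0236]
L=np.array([[0,90,0],[0,-90,0],[18,43,100],[18,-43,100],[18,-43,64],[18,-55,27],[18,55,27]])/1e3
W=o+L@M.T
shot(W,"x.png")
a=cv2.cvtColor(eyes.grab_frame("scene"),cv2.COLOR_RGB2BGR);b=cv2.cvtColor(eyes.grab_frame("wrist"),cv2.COLOR_RGB2BGR)
a=cv2.resize(a[140:270,165:300],None,fx=3,fy=3)
b=cv2.resize(b[110:240,120:320],None,fx=3,fy=3)[:,:395]
b2=cv2.imread("pics/x.png")[165:360,180:480];b2=cv2.resize(b2,None,fx=2,fy=2)
a=np.hstack([a,np.zeros((390,195,3),np.uint8)])[:,:600] if 0 else a[:, :]
cv2.imwrite("pics/e.png",cv2.resize(np.hstack([a,b2]),None,fx=.79,fy=.79))
```

```text
(no output)
```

View pics/e.png

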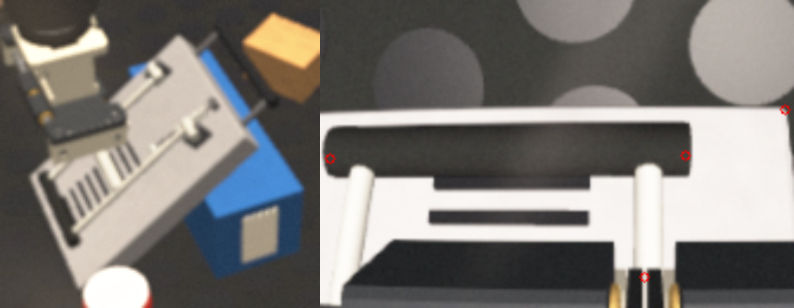

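Request:
servo_tool([
  [[0,0,0,0],[0,0,0,0],[0,0,0,0],[0,0,0,0],[0,0,0,0],[0,0,1,0],[0,0,1,0],[0,0,1,0],[0,0,1,0],[0,0,0,0]],
], claw=0.3)

```text
t: 6.3
eef_pos: [0.5045, -0.0351, 0.0632]
ee_rot: [3.141, -0.0, -1.686]
force: [0.6, -0.1, -0.9]
width: 0.0308
gripper_force: 0.0
```

Request:
servo_tool([
  [[0,0,0,0],[0,0,0,0],[0,0,0,0],[0,0,0,0],[0,0,0,0],[0,0,0,0],[0,0,0,0],[0,0,0,0],[0,0,0,0],[0,0,0,0]],
], claw=1)

```text
t: 7.13
eef_pos: [0.5047, -0.0351, 0.0635]
ee_rot: [-3.142, 0.0, -1.686]
force: [0.6, -0.0, -0.3]
width: 0.0004
gripper_force: 0.0
```

Run:
```python
from w import *
W=np.array([[.5047,-.0351,.0635]])
print(eyes.calibration("wrist"))
q=shot(W,"x.png",4);print(q)
b=cv2.imread("pics/x.png")[500:1100,700:1400];cv2.imwrite("pics/f.png",b)
```

```text
{'mtx': array([[297.31863964,   0.        , 256.56800578],
       [  0.        , 297.31863964, 195.24004403],
       [  0.        ,   0.        ,   1.        ]]), 'rvec': array([-0.17688685, -3.09849254, -0.38750492]), 'tvec': array([ 0.50520546, -0.01984766,  0.25487133])}
[[256.27152511 221.60240931]]
```

View pics/f.png

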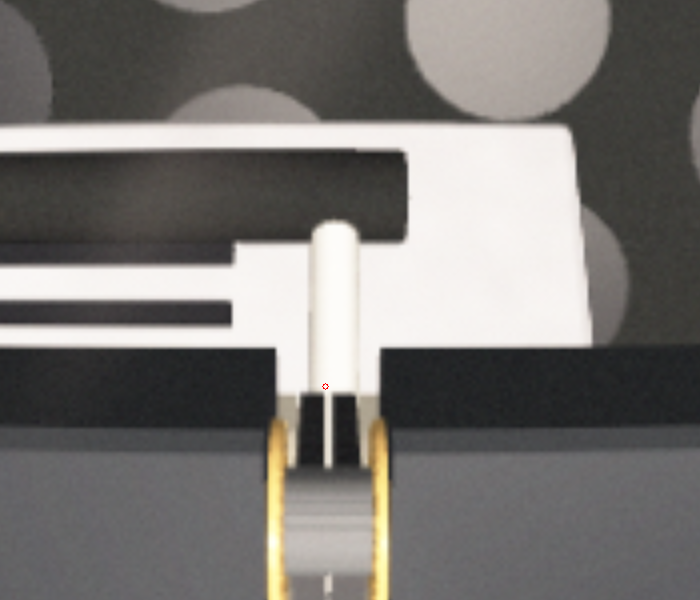

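Run:
```python
from w import *
c=eyes.calibration("wrist");Rm=cv2.Rodrigues(c["rvec"])[0];print("cam",-Rm.T@c["tvec"])
T=np.array([.5047,-.0351,.0635]);h=np.array([.114,.993,0]);y=np.array([.993,-.114,0])
f=lambda P:(pw(P,c)*4-[700,500]).round()
for d in (0,5,10,15,20): print(d,f([T+[0,0,d/1e3],T-h*.0095+[0,0,d/1e3],T-h*.0095+y*.005+[0,0,d/1e3],T-h*.0095+y*.02+[0,0,d/1e3]]).tolist())
M=Rl(1.45616,np.radians(38));o=np.r_[.5427,-.0790,.0236]
for z in (40,50,60,70,80): print("bar top",z,f(o+np.array([[22,-43,z],[18,-47,z],[18,-39,z]])/1e3@M.T).tolist())
```

```text
cam [ 0.49701864 -0.10073477  0.25181342]
0 [[325.0, 386.0], [325.0, 332.0], [295.0, 332.0], [205.0, 332.0]]
5 [[325.0, 397.0], [325.0, 341.0], [294.0, 341.0], [202.0, 341.0]]
10 [[325.0, 407.0], [325.0, 351.0], [293.0, 350.0], [198.0, 350.0]]
15 [[325.0, 418.0], [325.0, 360.0], [292.0, 360.0], [195.0, 360.0]]
20 [[325.0, 430.0], [325.0, 371.0], [291.0, 371.0], [192.0, 370.0]]
bar top 40 [[327.0, 266.0], [351.0, 276.0], [302.0, 276.0]]
bar top 50 [[327.0, 323.0], [351.0, 333.0], [302.0, 333.0]]
bar top 60 [[326.0, 383.0], [352.0, 392.0], [301.0, 392.0]]
bar top 70 [[326.0, 446.0], [352.0, 453.0], [301.0, 453.0]]
bar top 80 [[326.0, 510.0], [353.0, 515.0], [300.0, 515.0]]
```

Request:
servo_tool([
  [[0,0,0.7,0],[0,0,0.7,0],[0,0,0.7,0],[0,0,0.7,0],[0,0,0.7,0],[0,0,0,0],[0,0,0,0],[0,0,0,0],[0,0,0,0],[0,0,0,0]],
])

```text
t: 8.02
eef_pos: [0.5048, -0.0351, 0.0601]
ee_rot: [-3.141, 0.0, -1.686]
force: [-0.5, -0.1, 2.1]
width: 0.0003
gripper_force: 0.9
```

Request:
servo_tool([
  [[0,0,-0.7,0],[0,0,-0.7,0],[0,0,-0.7,0],[0,0,0,0],[0,0,0,0],[0,0,0,0],[0,0,0,0],[0,0,0,0],[0,0,0,0],[0,0,0,0]],
], claw=-0.2)

```text
t: 8.85
eef_pos: [0.5047, -0.0351, 0.0621]
ee_rot: [3.142, -0.0, -1.686]
force: [-0.3, -0.3, -0.3]
width: 0.0518
gripper_force: 0.0
```

Run:
```python
from w import *
shot(np.zeros((1,3))+[.5,0,.1],"x.png",4)
b=cv2.imread("pics/x.png")[600:1100,650:1450];cv2.imwrite("pics/g.png",b)
```

```text
(no output)
```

View pics/g.png

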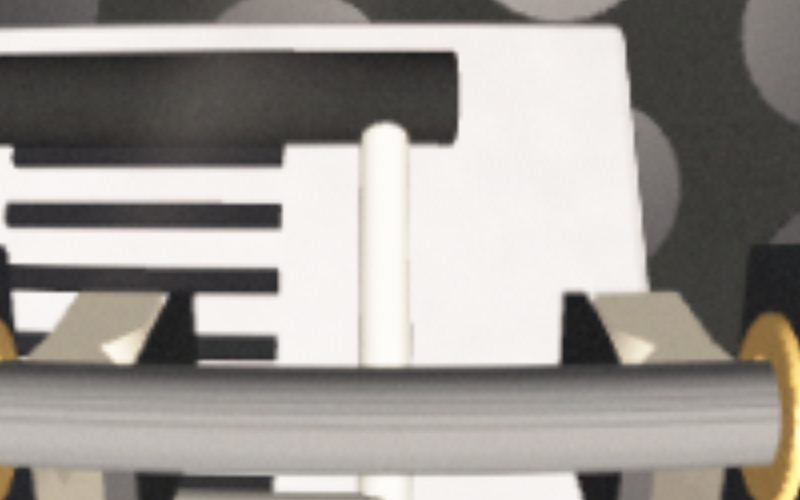

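Request:
servo_tool([
  [[0,0,0.8,0],[0,0,0.8,0],[0,0,0.8,0],[0,0,0.8,0],[0,0,0.8,0],[0,0,0,0],[0,0,0,0],[0,0,0,0],[0,0,0,0],[0,0,0,0]],
])

```text
t: 9.73
eef_pos: [0.5047, -0.035, 0.0581]
ee_rot: [-3.141, 0.0, -1.686]
force: [0.7, -0.6, -0.3]
width: 0.0526
gripper_force: 0.0
```

Request:
servo_tool([
  [[0,0,1.8,0],[0,0,1.8,0],[0,0,1.8,0],[0,0,1.8,0],[0,0,1.8,0],[0,0,1.8,0],[0,0,0,0],[0,0,0,0],[0,0,0,0],[0,0,0,0]],
])

```text
t: 10.57
eef_pos: [0.5048, -0.035, 0.0473]
ee_rot: [-3.141, 0.0, -1.686]
force: [0.2, -0.1, 0.2]
width: 0.0523
gripper_force: 0.0
```

Request:
servo_tool([
  [[0,0,1.5,0],[0,0,1.5,0],[0,0,1.5,0],[0,0,1.5,0],[0,0,1.5,0],[0,0,0,0],[0,0,0,0],[0,0,0,0],[0,0,0,0],[0,0,0,0]],
])

```text
t: 11.4
eef_pos: [0.5047, -0.035, 0.0398]
ee_rot: [-3.141, 0.0, -1.686]
force: [-0.1, 0.2, 0.4]
width: 0.0526
gripper_force: 0.0
```

Request:
servo_tool([
  [[0,0,0,0],[0,0,0,0],[0,0,0,0],[0,0,0,0],[0,0,0,0],[0,0,0,0],[0,0,0,0],[0,0,0,0],[0,0,0,0],[0,0,0,0]],
], claw=1)

```text
t: 12.23
eef_pos: [0.5043, -0.0352, 0.0397]
ee_rot: [3.141, -0.0, -1.686]
force: [-1.3, -1.0, 1.4]
width: 0.0073
gripper_force: 12.0
```

Request:
servo_tool([
  [[3.5,0,-4.8,0],[3.4,0,-4.8,0],[3.1,0,-5.1,0],[2.9,0,-5.2,0],[2.6,0,-5.3,0],[2.5,0,-5.4,0],[2.1,0,-5.5,0],[2.0,0,-5.6,0],[1.7,0,-5.7,0],[1.5,0,-5.7,0]],
])

```text
t: 13.07
eef_pos: [0.5018, -0.0603, 0.0936]
ee_rot: [-3.141, 0.0, -1.686]
force: [-2.2, 0.6, -1.1]
width: 0.0077
gripper_force: 12.0
```

Request:
servo_tool([
  [[1.2,0,-5.8,0],[1.0,0,-5.9,0],[0.7,0,-5.9,0],[0.4,0,-5.9,0],[0.2,0,-5.9,0],[-0.1,0,-5.9,0],[-0.3,0,-5.9,0],[-0.6,0,-6.0,0],[-0.9,0,-5.9,0],[0,0,0,0]],
])

```text
t: 13.9
eef_pos: [0.5022, -0.0617, 0.1474]
ee_rot: [-3.14, 0.0, -1.685]
force: [-0.7, 0.3, 1.5]
width: 0.0074
gripper_force: 12.0
```

Request:
servo_tool([
  [[-0.5,0,-2.9,0],[-0.6,0,-2.9,0],[-0.6,0,-1.5,0],[-0.5,0,-1.5,0],[0,0,0,0],[0,0,0,0],[0,0,0,0],[0,0,0,0],[0,0,0,0],[0,0,0,0]],
])

```text
t: 14.73
eef_pos: [0.5017, -0.0597, 0.1546]
ee_rot: [3.141, -0.0, -1.686]
force: [-0.4, -1.9, -3.0]
width: 0.0072
gripper_force: 12.0
```

Request:
servo_tool([
  [[0,0,0,0],[0,0,0,0],[0,0,0,0],[0,0,0,0],[0,0,0,0],[0,0,-10,0],[0,0,-20,0],[0,0,-20,0],[0,0,-20,0],[0,0,-20,0]],
], claw=0.1)

```text
t: 15.57
eef_pos: [0.5019, -0.0597, 0.2467]
ee_rot: [-3.141, 0.0, -1.686]
force: [0.5, -0.1, 0.3]
width: 0.0394
gripper_force: 0.0
```

Run:
```python
from w import *
from station import telemetry
print(telemetry.get_state()["eef_pos"])
M=Rl(1.45616,np.radians(38));o=np.r_[.5427,-.0790,.0236]
a=.873;P=lambda r,y:[18+r*np.sin(a),y,200-r*np.cos(a)]
L=np.array([[0,90,0],[0,-90,0],P(100,43),P(100,-43),P(173,55),P(173,-55),[-15,62,280],[-15,-62,280],[0,90,240],[0,-90,240]])/1e3
W=o+L@M.T
out=[]
for c,(r0,r1,c0,c1) in dict(top=(140,270,220,350),scene=(120,250,165,300)).items():
    im=cv2.cvtColor(eyes.grab_frame(c),cv2.COLOR_RGB2BGR);im=cv2.resize(im,None,fx=3,fy=3)
    for q in pj(W,eyes.calibration(c)): cv2.circle(im,tuple(int(round(v*3)) for v in q),3,(0,0,255),1)
    out.append(im[r0*3:r1*3,c0*3:c1*3])
cv2.imwrite("pics/i.png",np.hstack(out))
```

```text
[ 0.50189859 -0.05965097  0.24668254]
```

View pics/i.png

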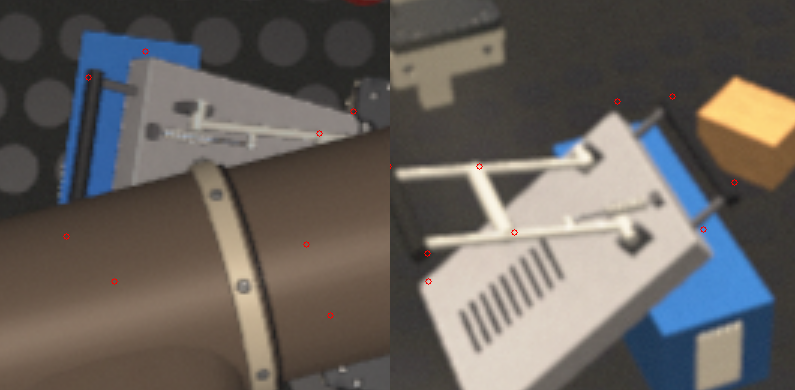

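```bash
cat > fit2.py <<'E'
from h import *
from station import eyes
L=np.array([[0,90,240],[0,-90,240],[0,90,0],[0,-90,0],[-15,62,280],[-15,-62,280]])/1e3
ct,cs=eyes.calibration("top"),eyes.calibration("scene")
def pose(p): # x,y shift(lateral), yaw, el
    el=p[2]; h=np.array([np.cos(p[1]),np.sin(p[1]),0]); s=-(98.5/np.tan(el)-98.5/np.tan(np.radians(38)))/1e3
    s+= -(30*np.sin(el)-30*np.sin(np.radians(38)))/1e3
    o=np.r_[.5427,-.0790,.03*np.cos(el)]+h*s+np.array([h[1],-h[0],0])*p[0]
    return o,Rl(p[1],el)
P=lambda p:(lambda o,M:o+L@M.T)(*pose(p))
E
python3 - <<'E'
from fit2 import *
p0=[0,1.45616,np.radians(38)]
A0=np.array([[195,77],[120,93],[470,155]])/4+[220,140]; A1=np.array([[148,60],[92,72],[350,112]])/3+[220,140]
it=[0,4,2]
B0=np.array([[303,60],[52,300],[462,175],[368,52]])/4+[165,140]; B1=np.array([[615-390,110],[422-390,285],[735-390,200],[660-390,112]])/3+[165,120]
ib=[1,3,4,5]
f=lambda p:np.r_[((pj(P(p)[it],ct)-pj(P(p0)[it],ct))-(A1-A0)).ravel(),((pj(P(p)[ib],cs)-pj(P(p0)[ib],cs))-(B1-B0)).ravel()]
s=least_squares(f,p0);print(s.x,np.degrees(s.x[1:]),s.fun.reshape(-1,2).round(1).tolist());o,M=pose(s.x);print(o,o+M@[-.015,0,.28])
E
```

```text
[0.00335587 1.47079119 0.638267  ] [84.2701277  36.57000515] [[-0.1, -0.6], [-0.1, -0.3], [2.8, 0.4], [-0.4, 0.1], [0.0, 1.5], [-0.0, -1.1], [0.9, -2.4]]
[ 0.54542953 -0.0854101   0.02409388] [0.56877311 0.14723501 0.17887221]
```

Request:
servo_tool([
  [[-21.3,-4.3,0,0],[-21.3,-4.3,0,0],[-21.3,-4.3,0,0],[-21.3,-4.3,0,0],[-21.3,-4.3,0,0],[-21.3,-4.3,0,0],[-21.3,-4.3,0,0],[-21.3,-4.3,0,0],[-21.3,-4.3,0,0],[-21.3,-4.3,0,0]],
])

```text
t: 16.5
eef_pos: [0.5692, 0.1482, 0.245]
ee_rot: [-3.142, 0.0, -1.686]
force: [1.3, -0.1, 0.3]
width: 0.0395
gripper_force: 0.0
```

Request:
servo_tool([
  [[0,0,0,-0.122],[0,0,0,-0.122],[0,0,0,-0.122],[0,0,0,-0.122],[0,0,0,-0.122],[0,0,0,-0.122],[0,0,0,-0.122],[0,0,0,-0.122],[0,0,0,-0.122],[0,0,0,-0.122]],
])

```text
t: 17.33
eef_pos: [0.5691, 0.1474, 0.2449]
ee_rot: [3.141, 0.0, -0.46]
force: [-0.3, -0.1, -0.6]
width: 0.0391
gripper_force: 0.0
```

Request:
servo_tool([
  [[0,0,0,-0.122],[0,0,0,-0.122],[0,0,0,-0.122],[0,0,5,0],[0,0,5,0],[0,0,5,0],[0,0,5,0],[0,0,5,0],[0,0,5,0],[0,0,0,0]],
])

```text
t: 18.17
eef_pos: [0.5684, 0.1468, 0.2133]
ee_rot: [3.141, 0.002, -0.101]
force: [0.2, 0.1, -0.6]
width: 0.0397
gripper_force: 0.0
```

Run:
```python
from w import *
from fit2 import P
from station import telemetry
s=telemetry.get_state();T=s["eef_pos"];print(T,s["ee_rot"])
W=P([.00336,1.4708,.6383])
q=shot(np.vstack([W,T+[0,0,.029]]),"j.png",1.5);print((q*1.5).round())
```

```text
[0.56836742 0.1468249  0.21326753] [ 3.14063050e+00  1.80481211e-03 -1.00706910e-01]
[[462. 137.]
 [449. 442.]
 [635. 167.]
 [617. 350.]
 [383. 189.]
 [383. 413.]
 [384. 357.]]
```

View pics/j.png

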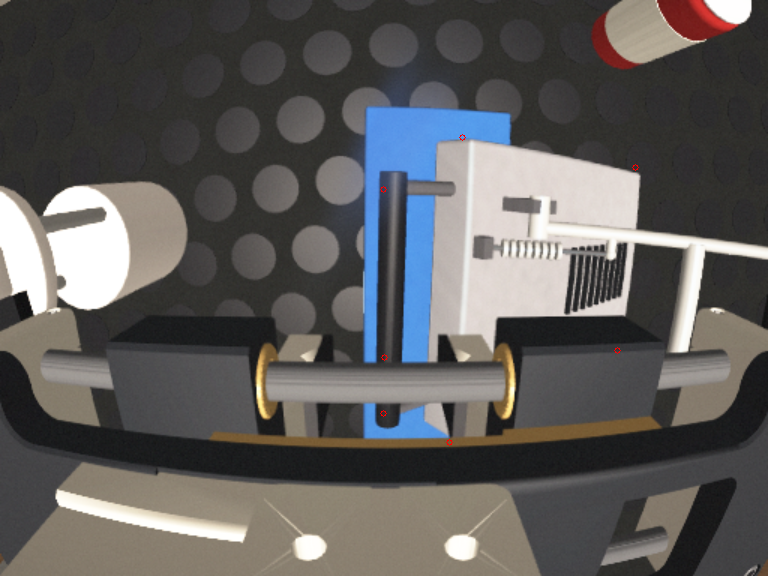

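Request:
servo_tool([
  [[0,1.5,0,0],[0,0,0,0],[0,0,5,0],[0,0,10,0],[0,0,10,0],[0,0,10,0],[0,0,10,0],[0,0,10,0],[0,0,10,0],[0,0,5,0]],
], claw=0.25)

```text
t: 19.05
eef_pos: [0.5681, 0.1453, 0.1427]
ee_rot: [3.141, 0.002, -0.1]
force: [-0.4, 0.1, -1.0]
width: 0.0328
gripper_force: 0.0
```

Request:
servo_tool([
  [[0,0,4,0],[0,0,4,0],[0,0,3,0],[0,0,0,0],[0,0,0,0],[0,0,0,0],[0,0,0,0],[0,0,0,0],[0,0,0,0],[0,0,0,0]],
])

```text
t: 19.88
eef_pos: [0.5689, 0.1456, 0.1339]
ee_rot: [-3.141, -0.0, -0.1]
force: [0.5, 1.3, -0.1]
width: 0.0328
gripper_force: 0.0
```

Close on the bar with moderate force.

Request:
servo_tool([
  [[0,0,0,0],[0,0,0,0],[0,0,0,0],[0,0,0,0],[0,0,0,0],[0,0,0,0],[0,0,0,0],[0,0,0,0],[0,0,0,0],[0,0,0,0]],
], claw=1, grip_force=30)

```text
t: 20.72
eef_pos: [0.5684, 0.1448, 0.1335]
ee_rot: [3.14, 0.001, -0.1]
force: [-1.1, -5.8, 0.2]
width: 0.0126
gripper_force: 30.0
```

Request:
servo_tool([
  [[0,6.2,-6.6,0],[0,6.2,-6.6,0],[0,6.2,-6.6,0],[0,6.2,-6.6,0],[0,6.2,-6.6,0],[0,7.1,-5.5,0],[0,7.1,-5.5,0],[0,7.1,-5.5,0],[0,7.1,-5.5,0],[0,7.1,-5.5,0]],
])

```text
t: 21.55
eef_pos: [0.5623, 0.0789, 0.1952]
ee_rot: [-3.141, -0.001, -0.1]
force: [-1.7, 2.3, -1.4]
width: 0.0132
gripper_force: 30.0
```

Request:
servo_tool([
  [[0,7.8,-4.3,0],[0,7.8,-4.3,0],[0,7.8,-4.3,0],[0,7.8,-4.3,0],[0,7.8,-4.3,0],[0,8.4,-3.1,0],[0,8.4,-3.1,0],[0,8.4,-3.1,0],[0,8.4,-3.1,0],[0,8.4,-3.1,0]],
])

```text
t: 22.38
eef_pos: [0.5539, -0.0022, 0.2318]
ee_rot: [3.141, 0.0, -0.1]
force: [-1.6, 1.9, -0.9]
width: 0.0129
gripper_force: 30.0
```

Request:
servo_tool([
  [[0,8.7,-1.6,0],[0,8.7,-1.6,0],[0,8.7,-1.6,0],[0,8.7,-1.6,0],[0,8.7,-1.6,0],[0,6,-2,0],[0,5,-2,0],[0,4,-3,0],[0,2,-3,0],[0,0,-3,0]],
])

```text
t: 23.22
eef_pos: [0.5478, -0.0619, 0.252]
ee_rot: [3.141, 0.001, -0.1]
force: [1.0, 0.4, -7.8]
width: 0.013
gripper_force: 30.0
```

Run:
```python
from w import *
from station import telemetry
s=telemetry.get_state();print(s["force"],s["eef_pos"])
im=cv2.cvtColor(eyes.grab_frame("scene"),cv2.COLOR_RGB2BGR)
cv2.imwrite("pics/k.png",cv2.resize(im[90:290,90:320],None,fx=3,fy=3))
```

```text
[ 0.98851076  0.41576706 -7.77693202] [ 0.54784791 -0.06186637  0.25195886]
```

View pics/k.png

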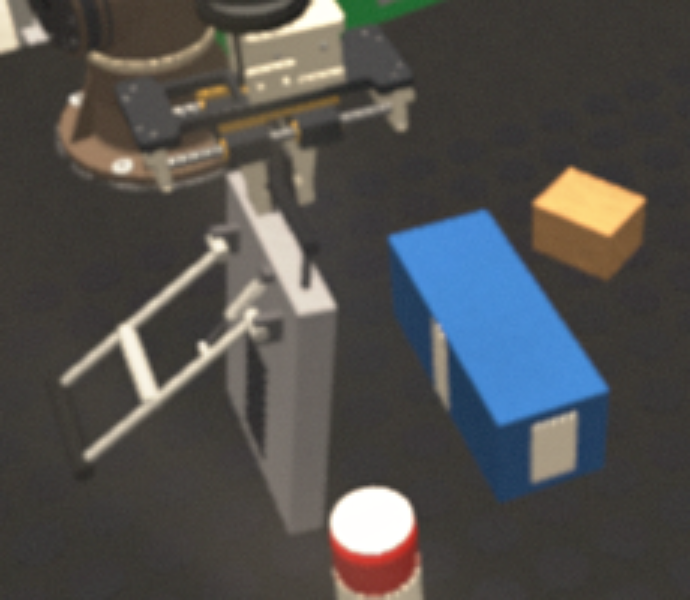

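Request:
servo_tool([
  [[0,0,3,0],[0,0,3,0],[0,0,3,0],[0,0,2,0],[0,0,1,0],[0,0,0.5,0],[0,0,0,0],[0,0,0,0],[0,0,0,0],[0,0,0,0]],
])

```text
t: 24.1
eef_pos: [0.5484, -0.0614, 0.2404]
ee_rot: [-3.141, -0.001, -0.1]
force: [-3.2, 1.3, 2.0]
width: 0.0131
gripper_force: 30.0
```

Request:
servo_tool([
  [[0,0,1,0],[0,0,1,0],[0,0,0.5,0],[0,0,0,0],[0,0,0,0],[0,0,0,0],[0,0,0,0],[0,0,0,0],[0,0,0,0],[0,0,0,0]],
])

```text
t: 24.93
eef_pos: [0.5493, -0.0618, 0.2403]
ee_rot: [3.141, -0.004, -0.099]
force: [-5.9, 1.3, 14.3]
width: 0.013
gripper_force: 30.0
```

Request:
servo_tool([
  [[0,0,-1,0],[0,0,-1,0],[0,0,-1,0],[0,0,0,0],[0,0,0,0],[0,0,0,0],[0,0,0,0],[0,0,0,0],[0,0,0,0],[0,0,0,0]],
], grip_force=15)

```text
t: 25.77
eef_pos: [0.5481, -0.0614, 0.2401]
ee_rot: [3.142, 0.0, -0.1]
force: [-2.2, -0.6, -0.5]
width: 0.0138
gripper_force: 15.0
```

Request:
servo_tool([
  [[0,4.9,0,0],[0,4.9,0,0],[0,4.9,0,0],[0,4.9,0,0],[0,4.9,0,0],[0,4.9,0.2,0],[0,4.9,0.3,0],[0,4.9,0.4,0],[0,4.9,0.4,0],[0,4.9,0.4,0]],
])

```text
t: 26.6
eef_pos: [0.5435, -0.111, 0.2397]
ee_rot: [3.141, -0.001, -0.1]
force: [-5.0, 2.4, 10.2]
width: 0.0135
gripper_force: 15.0
```

```bash
cat > ft.py <<'E'
from station import eyes, recognise, telemetry
import numpy as np
s=telemetry.get_state();print(s["force"].round(1),s["eef_pos"].round(4))
for c in("scene","top"):
    eyes.grab_frame(c)
    for n in("foot","rung","lamp","spray","pump","small_carton"):
        print(c,n,[(np.round(a["position"],3).tolist(),round(a["conf"],2)) for a in recognise(c,n)[:2]])
E
python3 ft.py
```

```text
[-5.   2.4 10.2] [ 0.5435 -0.111   0.2397]
scene foot [([0.541, -0.214, 0.137], 0.66)]
scene rung [([0.538, -0.213, 0.136], 0.93)]
scene lamp [([0.583, -0.12, 0.166], 0.69)]
scene spray [([0.786, -0.11, 0.123], 0.8)]
scene pump [([0.64, 0.361, 0.111], 0.83), ([0.599, 0.1, 0.1], 0.51)]
scene small_carton [([0.446, 0.283, 0.054], 0.93)]
top foot [([0.497, -0.213, 0.133], 0.89), ([0.747, -0.093, 0.165], 0.31)]
top rung [([0.493, -0.216, 0.13], 0.59)]
top lamp [([0.485, -0.104, 0.202], 0.59)]
top spray [([0.748, -0.094, 0.164], 0.77)]
top pump [([0.61, 0.37, 0.215], 0.95)]
top small_carton [([0.429, 0.298, 0.06], 0.79)]
```

Request:
servo_tool([
  [[0,0,-0.7,0],[0,0,-0.7,0],[0,0,0,0],[0,0,0,0],[0,0,0,0],[0,0,0,0],[0,0,0,0],[0,0,0,0],[0,0,0,0],[0,0,0,0]],
])

```text
t: 28.13
eef_pos: [0.5432, -0.1101, 0.2398]
ee_rot: [-3.142, 0.0, -0.1]
force: [-2.4, 0.1, 0.3]
width: 0.0136
gripper_force: 15.0
```

```bash
cat > el.py <<'E'
from h import *
from station import eyes, trace, telemetry
a=.873
def est(off=.041,verbose=1):
    T=telemetry.get_state()["eef_pos"]; H=T+[0,0,off]
    eyes.grab_frame("scene"); cal=eyes.calibration("scene")
    r=trace("scene","foot"); m=r[0]["mask"]
    psi=1.4708
    L=[]
    for r_,w,rad in((0,43,4),(100,43,7),(165,43,4),(173,55,8)):
        for y in(-w,w):
            c=np.array([18+r_*np.sin(a),y,200-r_*np.cos(a)])
            for t in np.linspace(0,2*np.pi,12): L.append(c+[rad*np.cos(t),0,rad*np.sin(t)])
    L=np.array(L)/1e3
    hm=cv2.convexHull(np.argwhere(m)[:,::-1].astype(np.int32)); A=np.zeros(m.shape,np.uint8);cv2.fillConvexPoly(A,hm,1)
    res=[]
    for el in range(70,130,1):
      for ps in (-.06,-.03,0,.03,.06):
        M=Rl(psi+ps,np.radians(el));P=H+(L-[-.015,0,.28])@M.T
        B=np.zeros(m.shape,np.uint8);cv2.fillConvexPoly(B,cv2.convexHull(pj(P,cal).round().astype(np.int32)),1)
        res.append(((A&B).sum()/(A|B).sum(),el,ps))
    res.sort(reverse=True);print(T,r[0]["conf"],m.sum(),res[:4],"at psi0",[x for x in res if x[2]==0][:5])
est()
E
python3 el.py
```

```text
[ 0.54324194 -0.1100861   0.23980742] 0.96 977 [(np.float64(0.8833586626139818), 92, 0.03), (np.float64(0.881336405529954), 93, 0), (np.float64(0.8730512249443207), 92, 0.06), (np.float64(0.8718048024786987), 93, -0.03)] at psi0 [(np.float64(0.881336405529954), 93, 0), (np.float64(0.8605442176870748), 92, 0), (np.float64(0.8261526832955405), 94, 0), (np.float64(0.8231140839836492), 91, 0), (np.float64(0.7845754542083797), 95, 0)]
```

Request:
servo_tool([
  [[0,3.7,0,0],[0,3.7,0,0],[0,3.7,0.1,0],[0,3.7,0.1,0],[0,3.7,0.2,0],[0,3.7,0.2,0],[0,3.7,0.3,0],[0,3.7,0.3,0],[0,3.7,0.4,0],[0,3.7,0.4,0]],
])

```text
t: 29.07
eef_pos: [0.5395, -0.1474, 0.238]
ee_rot: [3.141, -0.0, -0.1]
force: [-2.6, 0.0, -0.2]
width: 0.0136
gripper_force: 15.0
```

```bash
python3 el.py
```

```text
[ 0.53954279 -0.14742736  0.23802907] 0.58 799 [(np.float64(0.8987854251012146), 101, -0.03), (np.float64(0.8970331588132635), 100, 0.03), (np.float64(0.8963153384747216), 100, 0.06), (np.float64(0.8922394678492239), 100, 0)] at psi0 [(np.float64(0.8922394678492239), 100, 0), (np.float64(0.8906180524677635), 101, 0), (np.float64(0.8306695464362851), 102, 0), (np.float64(0.8218657661460532), 99, 0), (np.float64(0.7626834381551363), 103, 0)]
```

Request:
servo_tool([
  [[0,4.8,0.6,0],[0,4.8,0.7,0],[0,4.8,0.8,0],[0,4.8,0.9,0],[0,4.8,1.0,0],[0,4.8,1.1,0],[0,4.8,1.1,0],[0,4.8,1.2,0],[0,4.8,1.3,0],[0,4.8,1.5,0]],
])

```text
t: 30.0
eef_pos: [0.5347, -0.1953, 0.2277]
ee_rot: [3.142, -0.0, -0.1]
force: [-2.4, -0.8, 0.6]
width: 0.0136
gripper_force: 15.0
```

Request:
servo_tool([
  [[0,2.8,0.9,0],[0,2.8,0.9,0],[0,2.8,1.0,0],[0,2.8,1.0,0],[0,2.8,1.0,0],[0,2.8,1.1,0],[0,2.8,1.1,0],[0,2.8,1.1,0],[0,2.8,1.2,0],[0,2.8,1.2,0]],
])

```text
t: 30.83
eef_pos: [0.532, -0.2229, 0.2171]
ee_rot: [-3.142, -0.0, -0.1]
force: [-1.9, -0.2, -1.1]
width: 0.0139
gripper_force: 15.0
```

```bash
python3 el.py
```

```text
[ 0.53197848 -0.22285146  0.2171353 ] 0.63 685 [(np.float64(0.81160409556314), 117, -0.03), (np.float64(0.8058124174372523), 117, 0), (np.float64(0.8016850291639663), 117, 0.03), (np.float64(0.7897727272727273), 116, 0.03)] at psi0 [(np.float64(0.8058124174372523), 117, 0), (np.float64(0.7764932562620424), 116, 0), (np.float64(0.7347853939782191), 118, 0), (np.float64(0.6965475469412478), 115, 0), (np.float64(0.6393846153846154), 119, 0)]
```

Request:
servo_tool([
  [[0,0.9,0.5,0],[0,0.9,0.5,0],[0,0.9,0.5,0],[0,0.9,0.5,0],[0,0.9,0.5,0],[0,0.9,0.5,0],[0,0,0,0],[0,0,0,0],[0,0,0,0],[0,0,0,0]],
])

```text
t: 31.77
eef_pos: [0.5315, -0.2281, 0.2145]
ee_rot: [3.141, -0.0, -0.1]
force: [-3.1, -2.1, 1.6]
width: 0.0133
gripper_force: 15.0
```

```bash
python3 el.py
```

```text
[ 0.53150008 -0.22808229  0.21448837] 0.8 617 [(np.float64(0.8299510146955913), 118, 0), (np.float64(0.822501747030049), 118, -0.03), (np.float64(0.807819748177601), 118, 0.03), (np.float64(0.795483870967742), 118, 0.06)] at psi0 [(np.float64(0.8299510146955913), 118, 0), (np.float64(0.7745550428477258), 117, 0), (np.float64(0.759493670886076), 119, 0), (np.float64(0.6794081381011098), 116, 0), (np.float64(0.6484771573604061), 120, 0)]
```

Request:
servo_tool([
  [[0,0.5,0.4,0],[0,0.5,0.4,0],[0,0.5,0.4,0],[0,0.5,0.4,0],[0,0,0,0],[0,0,0,0],[0,0,0,0],[0,0,0,0],[0,0,0,0],[0,0,0,0]],
])

```text
t: 32.7
eef_pos: [0.5313, -0.2304, 0.2132]
ee_rot: [3.141, -0.001, -0.1]
force: [-3.5, -3.3, 6.1]
width: 0.0138
gripper_force: 15.0
```

Request:
servo_tool([
  [[0,-0.5,-0.5,0],[0,-0.3,-0.3,0],[0,0,0,0],[0,0,0,0],[0,0,0,0],[0,0,0,0],[0,0,0,0],[0,0,0,0],[0,0,0,0],[0,0,0,0]],
], grip_force=4)

```text
t: 33.53
eef_pos: [0.5313, -0.2292, 0.2135]
ee_rot: [3.142, -0.0, -0.1]
force: [-3.3, -3.2, 3.2]
width: 0.0141
gripper_force: 4.0
```

```bash
python3 el.py
```

```text
[ 0.53132085 -0.22915419  0.21348375] 0.63 775 [(np.float64(0.81829814459373), 118, 0.03), (np.float64(0.8048937540244687), 118, 0), (np.float64(0.7944444444444444), 118, 0.06), (np.float64(0.7852921864740644), 118, -0.03)] at psi0 [(np.float64(0.8048937540244687), 118, 0), (np.float64(0.7578075207138305), 119, 0), (np.float64(0.7325509573810994), 117, 0), (np.float64(0.6716697936210131), 120, 0), (np.float64(0.64893001735107), 116, 0)]
```

Request:
servo_tool([
  [[0,0,0,0],[0,0,0,0],[0,0,0,0],[0,0,0,0],[0,0,0,0],[0,0,0,0],[0,0,0,0],[0,0,0,0],[0,0,0,0],[0,0,0,0]],
], claw=0.2)

```text
t: 34.47
eef_pos: [0.5313, -0.2292, 0.2135]
ee_rot: [-3.142, -0.0, -0.1]
force: [-0.3, -0.1, 0.5]
width: 0.035
gripper_force: 0.0
```

```bash
python3 el.py
```

```text
[ 0.53134483 -0.22915759  0.21345123] 0.73 703 [(np.float64(0.8303630363036304), 118, 0.03), (np.float64(0.8232931726907631), 118, 0), (np.float64(0.8002717391304348), 118, -0.03), (np.float64(0.7984790874524715), 118, 0.06)] at psi0 [(np.float64(0.8232931726907631), 118, 0), (np.float64(0.7606177606177607), 117, 0), (np.float64(0.7504873294346979), 119, 0), (np.float64(0.6708708708708708), 116, 0), (np.float64(0.6554354736172918), 120, 0)]
```

Standing free; withdraw straight up.

Request:
servo_tool([
  [[0,0,-4,0],[0,0,-6,0],[0,0,-8,0],[0,0,-10,0],[0,0,-12,0],[0,0,-12,0],[0,0,-12,0],[0,0,-12,0],[0,0,-6,0],[0,0,0,0]],
])

```text
t: 35.4
eef_pos: [0.5322, -0.2294, 0.2978]
ee_rot: [3.141, -0.004, -0.1]
force: [-0.0, 0.8, 0.1]
width: 0.035
gripper_force: 0.0
```

```bash
sed -i 's/^    T=tele.*/    T=np.r_[.5313,-.2292,.2135]; H=T+[0,0,off]/' el.py; python3 el.py; python3 ft.py
```

```text
[ 0.5313 -0.2292  0.2135] 0.67 588 [(np.float64(0.8428475486903962), 118, 0.03), (np.float64(0.8338983050847457), 118, 0), (np.float64(0.8113695090439277), 118, 0.06), (np.float64(0.8075862068965517), 118, -0.03)] at psi0 [(np.float64(0.8338983050847457), 118, 0), (np.float64(0.7643908969210174), 119, 0), (np.float64(0.7584415584415585), 117, 0), (np.float64(0.6727605118829981), 116, 0), (np.float64(0.657014157014157), 120, 0)]
[-0.1 -0.7  0.1] [ 0.5313 -0.229   0.2955]
scene foot [([0.446, 0.283, 0.057], 0.74), ([0.541, -0.265, 0.079], 0.64)]
scene rung [([0.539, -0.262, 0.079], 0.96)]
scene lamp [([0.567, -0.189, 0.149], 0.61)]
scene spray [([0.786, -0.107, 0.125], 0.74)]
scene pump [([0.638, 0.364, 0.11], 0.79)]
scene small_carton [([0.446, 0.283, 0.056], 0.76), ([0.566, -0.187, 0.148], 0.7)]
top foot []
top rung []
top lamp [([0.5, -0.098, 0.045], 0.58)]
top spray [([0.761, -0.095, 0.172], 0.82)]
top pump [([0.607, 0.369, 0.216], 0.9)]
top small_carton [([0.429, 0.293, 0.058], 0.67)]
```

```bash
python3 -c "
from station import ticket
print(ticket.job_done())"
```

```text
the job is handed in; nothing more can be done
None
```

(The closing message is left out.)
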